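# Clamp the wood block with the folding crank

### The arm

A 7-joint arm with a two-finger parallel gripper is mounted at the origin on the work surface. World frame = base frame: x ahead of the robot, y to its left, z up, the work surface at z = 0. Lengths are in m, angles in rad, forces in N, time in s.
With the tool pointing down it reaches from about 0.425 to 0.925 m from the base axis. Payload 6.8 kg.
Tool frame: the origin (TCP) lies on the centre line of the jaws, within the pads' length; the fingertips stand bot.tip_reach ahead of it and the grasp point (between the pads) lies 3 mm ahead of it (bot.tip_reach is the distance from the TCP to the fingertips, in m); z points along the fingers, y is the line along which they close (so a half turn about z gives the same grasp; the last joint's range is limited). The gripper opens to 85 mm and grips with 20 to 120 N. Pads are 22 mm wide; open, the fingers measure 114 mm over their backs; the gripper's body (76 mm by 85 mm) begins 54 mm behind the grasp point. The pads swing forward as they close: fully open they stand 13 mm farther back than shut.
Start: joints at [-1.217, 0.477, 0.022, 1.555, -0.011, 1.109, -0.083], TCP at [0.301, 0.604, 0.253] pointing down, gripper open.
Joint ranges: [-2.96, 2.96], [-0.34, 2.1], [-1.41, 1.46], [0.24, 2.44], [-1.37, 4.51], [0.17, 1.92], [-2.96, 2.96]. Speed limits (rad/s): [2.39, 2.39, 3.14, 3.14, 3.14, 3.14, 3.14].

### API

Orientations are given as a unit quaternion [w, x, y, z].
In Python, from station import bot gives the robot as it stands.
- The arm moves only by the tool jog_arm, never from a script. Its argument "deltas" is a list of rows, each a list of 7 numbers: the shift along the world's x, y, z in m, then the turn, a rotation vector about the world's x, y, z in rad, then the opening, from 0 (shut) to 1 (fully open). In form: [[x, y, z, rx, ry, rz, grip], ...]. A call has 1 to 10 rows; each row shifts and turns the commanded pose from where the row before left it; what a row does not reach is not made up. A row lasts 1/10 s, in which the tool goes at most 50 mm and 8.59 degrees, less where a joint would pass 70% of its speed; a pose out of reach is approached as far as the arm can. A call with a gripper value outside its range is refused whole. The fingers move at their own pace and stop on an object; "newtons" is the grip in N (left out, the last holds). Time passes only in rows, so rows that do not move let the fingers close. It gives the time, the measured TCP pose, the force, the opening and the grip force at its end, in the units of the state.
- bot.get_obs(): the state, without advancing time (a new reading comes with each control period).
- bot.read_camera(name): name is "scene" or "side" or "wrist"; returns a dict with "img" (400x640x3 uint8, red, green, blue), "K" (3x3 intrinsics, pixels), "eye" and "attitude" of the camera in the world. Camera axes: x right, y down, z forward; pixel columns grow to the right and rows downward; lengths in m; the calibration is good to about 2 mm. A picture is of the moment at which its call begins. There is no depth.
- bot.hand_in(): hands the job in; it is judged then, once.
The state is a dict: "t": time; "q": joint angles; "joint_vel": joint speeds; "joint_torque": joint torques, N m; "eef_pos": TCP position; "tool_rot": TCP orientation; "contact_force": force on the tool from outside, world axes, zero at the start; "torque": the same for the moment, N m; "gripper_width": opening from 0.0 (shut) to 1.0 (fully open); "grasp_force": force on a finger pad.
Only numpy, scipy, OpenCV 4.12 (cv2) and the standard library are available. Lean on these libraries where they do the work, as an engineer would, in place of code of your own. Each camera call takes 0.05 s, during which the arm holds its last target. There are 200 camera calls.

### The job

Clamp the loose pine block in the vice with the red ball knob: first swing its folded crank handle up until it stands upright, then crank it clockwise (seen from above) until the jaw grips the block firmly, and finally fold the handle down flat again. Leave the crank of the other vice, the one with the blue knob, as it is.

Things in the scene. Friction and masses are not known exactly. Their poses are not given: they have to be found in the camera images.
- vice: green rack vice fixed to the bench, base 310 x 110 mm; its crank has the red knob (a like vice has a blue one). Origin: on the bench under the crank's vertical spindle; x points from the spindle to the jaws (fixed jaw face at x = 200 mm, jaws 86 mm high), z up. The housing under the crank is 68 mm across, 85 mm high; the crank arm is 16 mm wide, its top 105 mm above the bench.
- knob (a point): centre of the red ball knob, 30 mm across, on the end of the folding handle's 10 mm stem, 56 mm from the handle's hinge. A ball-and-socket swivel lets the ball turn freely every way on the stem. Folded: stem level over the arm, pointing from the hinge back to the spindle, ball 14 mm short of the spindle axis, 123 mm above the bench. Upright: ball straight above the hinge, 179 mm above the bench.
- handle (a joint): fold angle of the red-knobbed handle (rad): 0 = folded flat over the arm, 1.57 = upright (stop). Its hinge is level, square to the arm, at the arm's end: 70 mm from the spindle axis, 123 mm above the bench. It stays where it is left; about 2 N at the knob moves it.
- crank (a joint): angle of the red-knobbed crank (rad), growing clockwise seen from above. At 0 the arm points along the vice's +y, at 1.57 along its +x. Starts at 0 to 0.6. Each rad closes the jaw by 12 mm; at about 2.6 the block is squeezed against the fixed jaw and the crank stops hard. 2 to 3 N at the upright knob turns it; it stays where it is left.
- block: loose pine block, 40 mm (its x, between the jaws) x 80 mm x 50 mm high, standing in the jaws of the red-knobbed vice on the steel bed 30 mm above the bench. Origin: centre of its underside.
- blue_knob (a point): centre of the blue ball knob (30 mm) of the other vice, which is to be left alone.

How it is judged:
By the outcome, as a careful person would: the job done as asked, in the order asked, and still so for the second after the job is handed in, with the robot touching nothing.
It also fails if it takes over 48 s, if anything falls off the work surface, if the arm or the gripper's body presses on something with over 40 N, if the wrist force passes 120 N, or if a joint passes its speed limit or range.

## Working session

There is one attempt and no reset: what is moved stays moved. The work goes in short steps, Python scripts to look and compute and a tool call to move; the robot and the scene stay as the last step left them, time stands still between calls to the robot, and variables do not carry over. Pictures are saved under pics/ and viewed, at most 10 in all, crops included, and the job is handed in when it is done.

Besides the shell and the picture viewer there is one more tool, called after "Request:" as name(argument=value, ...), one argument or row to a line, values as JSON. jog_arm: Moves the arm, as the interface text tells. Its arguments: {"type":"object","properties":{"deltas":{"type":"array"},"newtons":{"type":"number"}},"required":["deltas"]}

```bash
mkdir -p pics
cat > h.py <<'E'
import numpy as np, cv2
from scipy.spatial.transform import Rotation as R
from station import bot
def att(c):
    a=np.array(c["attitude"],float)
    return a if a.shape==(3,3) else R.from_quat(a[[1,2,3,0]]).as_matrix()
def ray(c,u,v):
    d=att(c)@np.linalg.inv(c["K"])@[u,v,1]; return np.array(c["eye"],float),d/np.linalg.norm(d)
def tri(rs):
    A=sum(np.eye(3)-np.outer(d,d) for e,d in rs); b=sum((np.eye(3)-np.outer(d,d))@e for e,d in rs)
    p=np.linalg.solve(A,b); return p,[np.linalg.norm((np.eye(3)-np.outer(d,d))@(p-e)) for e,d in rs]
def proj(c,p):
    q=np.array(c["K"])@(att(c).T@(np.array(p)-c["eye"])); return q[:2]/q[2]
def blob(img,col):
    h=cv2.cvtColor(img,cv2.COLOR_RGB2HSV); H,S,V=cv2.split(h)
    m=(((H<8)|(H>172)) if col=="red" else ((H>100)&(H<130)))&(S>130)&(V>60)
    n,l,s,c=cv2.connectedComponentsWithStats(m.astype(np.uint8))
    return [(c[i].round(1).tolist(),s[i].tolist()) for i in range(1,n) if s[i][4]>25]
E
python3 - <<'E'
from h import *
ims=[]
for n in ("scene","side","wrist"):
    c=bot.read_camera(n); print(n,np.round(c["eye"],3),c["attitude"],np.round(c["K"],0).tolist())
    print(" red",blob(c["img"],"red")," blue",blob(c["img"],"blue"))
    np.save(f"pics/{n}.npy",{k:v for k,v in c.items()},allow_pickle=True)
    if n!="wrist": cv2.imwrite(f"pics/{n}0.png",c["img"][:,:,::-1])
o=bot.get_obs(); print(o, bot.tip_reach)
E
```

```text
scene [1.16  0.08  0.551] [-0.28239396  0.60347762  0.67119216 -0.32491461] [[408.0, 0.0, 312.0], [0.0, 408.0, 202.0], [0.0, 0.0, 1.0]]
 red [([532.1, 171.9], [521, 157, 24, 32, 376]), ([428.7, 168.1], [421, 161, 16, 16, 179])]  blue [([224.4, 153.8], [218, 150, 14, 9, 88]), ([631.9, 221.2], [618, 211, 22, 31, 343])]
side [0.458 0.654 0.682] [ 0.03966763 -0.07629092  0.90687319 -0.41253751] [[448.0, 0.0, 321.0], [0.0, 448.0, 202.0], [0.0, 0.0, 1.0]]
 red [([357.8, 72.0], [355, 59, 8, 29, 166]), ([334.9, 286.5], [326, 278, 18, 19, 255])]  blue [([308.7, 69.5], [305, 57, 7, 28, 120]), ([362.9, 147.5], [358, 142, 11, 12, 102])]
wrist [0.231 0.639 0.374] [0.13340007 0.83979994 0.51985879 0.08177602] [[294.0, 0.0, 324.0], [0.0, 294.0, 197.0], [0.0, 0.0, 1.0]]
 red [([257.3, 236.2], [231, 204, 52, 67, 1336])]  blue [([533.9, 306.2], [490, 285, 84, 58, 852]), ([398.4, 350.5], [378, 336, 42, 28, 420])]
{'t': 0.15, 'q': array([-1.21712125,  0.47763077,  0.02236826,  1.55620336, -0.01153881,
        1.10927943, -0.08309538]), 'joint_vel': array([-0.00042342, -0.00173265, -0.00107153, -0.0037898 , -0.00064665,
        0.00179433,  0.00150475]), 'joint_torque': array([ 1.93754786e-03, -5.96920145e+01,  1.60987671e+00, -2.81489021e+01,
        1.26264125e-02,  6.58015546e-03,  3.28496287e-05]), 'eef_pos': array([0.30055882, 0.60393012, 0.25254452]), 'tool_rot': array([-1.23739195e-04,  2.28848297e-01,  9.73461849e-01, -6.85452257e-04]), 'contact_force': array([ 0.03253036,  1.16182122, -0.61309167]), 'torque': array([ 0.00931464, -0.01144301,  0.01276355]), 'grasp_force': 0.0, 'gripper_width': 1.000638098083862} 0.022
```

View pics/scene0.png

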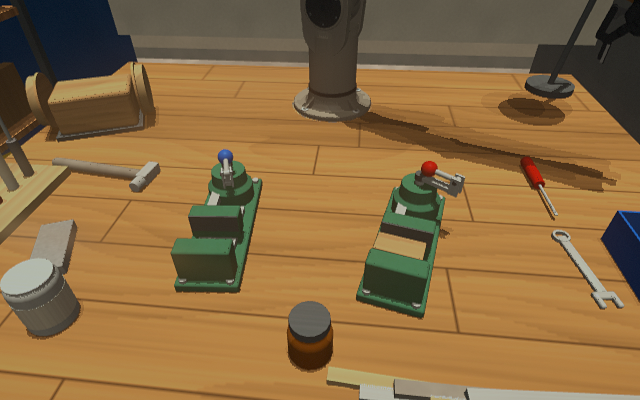

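View pics/side0.png

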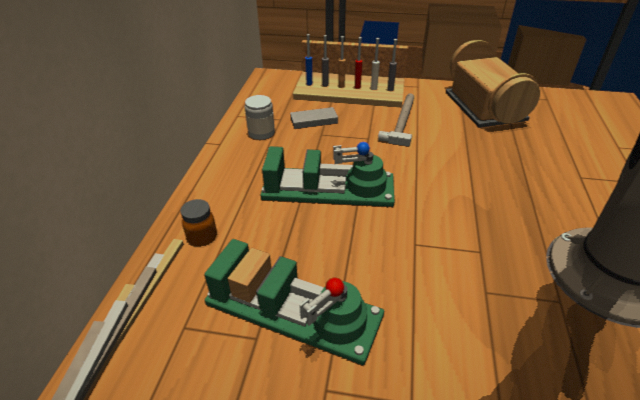

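Run:
```python
from h import *
C={n:np.load(f"pics/{n}.npy",allow_pickle=True).item() for n in("scene","side")}
print(tri([ray(C["scene"],428.7,168.1),ray(C["side"],334.9,286.5)]))
print(tri([ray(C["scene"],224.8,156),ray(C["side"],363,148)]))
a=cv2.resize(C["scene"]["img"][145:315,345:475],None,fx=3,fy=3,interpolation=3)
b=cv2.resize(C["side"]["img"][230:360,200:390],None,fx=2.1,fy=2.1,interpolation=3)
o=np.zeros((510,800,3),np.uint8); o[:510,:390]=a; o[:b.shape[0],395:395+b.shape[1]]=b[:,:405]
cv2.imwrite("pics/crop.png",o[:,:,::-1])
```

```text
(array([0.51657048, 0.21738179, 0.1234455 ]), [np.float64(0.0005222963638453987), np.float64(0.0005222963638454773)])
(array([ 0.5119956 , -0.16979617,  0.12377117]), [np.float64(0.0008086399053012337), np.float64(0.0008086399053012163)])
```

View pics/crop.png

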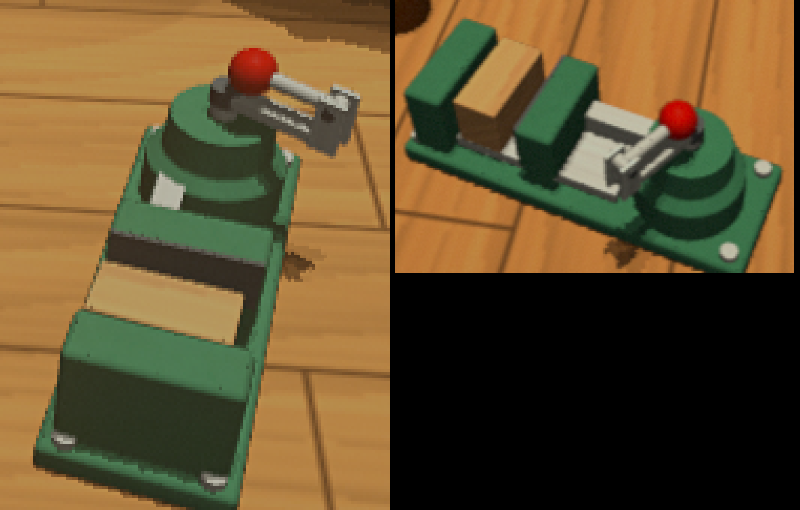

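Run:
```python
from h import *
C={n:np.load(f"pics/{n}.npy",allow_pickle=True).item() for n in("scene","side")}
S=lambda x,y:ray(C["scene"],345+x/3-.33,145+y/3-.33)
D=lambda x,y:ray(C["side"],200+(x-395)/2.1-.25,230+y/2.1-.25)
def z(r,h): e,d=r; return e+d*(h-e[2])/d[2]
for n,a,b in(("fixed inner S",S(80,312),S(250,350)),("fixed outer S",S(65,357),S(246,388)),("mov far S",S(122,205),S(272,235)),("mov near S",S(112,232),S(268,263)),("fixed inner D",D(496,28),D(444,103)),("fixed outer D",D(460,19),D(406,93)),("mov D near spindle",D(598,69),D(556,138))):
    a,b=z(a,.086),z(b,.086); d=b-a; print(n,a[:2].round(4),b[:2].round(4),"len",np.linalg.norm(d).round(4),"ydir",np.degrees(np.arctan2(d[1],d[0])).round(1))
print("hinge",tri([S(338,112),D(618,165)]), tri([S(222,83),D(695,128)]))
```

```text
fixed inner S [0.6971 0.1152] [0.7156 0.2011] len 0.0879 ydir 77.8
fixed outer S [0.7298 0.1076] [0.7415 0.1965] len 0.0896 ydir 82.5
mov far S [0.6074 0.1394] [0.6255 0.2227] len 0.0852 ydir 77.8
mov near S [0.6317 0.1331] [0.6491 0.2177] len 0.0864 ydir 78.4
fixed inner D [0.693  0.1163] [0.7102 0.2037] len 0.089 ydir 78.9
fixed outer D [0.7277 0.1109] [0.7443 0.1988] len 0.0894 ydir 79.3
mov D near spindle [0.595  0.1479] [0.6123 0.2225] len 0.0766 ydir 76.9
hinge (array([0.55339275, 0.26342413, 0.12166403]), [np.float64(0.0006341827678597389), np.float64(0.0006341827678596207)]) (array([0.50433024, 0.20492035, 0.10264721]), [np.float64(0.0027996097067386513), np.float64(0.002799609706738678)])
```

Request:
jog_arm(
  deltas=[
    [0.018,-0.032,0,0,0,-0.147,1],
    [0.018,-0.032,0,0,0,-0.147,1],
    [0.018,-0.032,0,0,0,-0.147,1],
    [0.018,-0.032,0,0,0,-0.147,1],
    [0.018,-0.032,0,0,0,-0.147,1],
    [0.018,-0.032,0,0,0,-0.147,1],
    [0.018,-0.032,0,0,0,-0.147,1],
    [0.018,-0.032,0,0,0,-0.147,1],
    [0.018,-0.032,0,0,0,-0.147,1],
    [0.018,-0.032,0,0,0,-0.147,1],
  ],
)

```text
t: 1.15
eef_pos: [0.4811, 0.2829, 0.2532]
tool_rot: [-0.0, 0.824, 0.566, -0.0]
contact_force: [0.3, 0.7, 0.8]
gripper_width: 0.997
grasp_force: 0.0
```

Request:
jog_arm(
  deltas=[
    [0.018,-0.032,0,0,0,-0.147,1],
    [0.018,-0.034,0,0,0,-0.147,1],
    [0,0,0,0,0,0,1],
    [0,0,0,0,0,0,1],
    [0,0,0,0,0,0,1],
  ],
)

```text
t: 1.65
eef_pos: [0.5161, 0.2196, 0.2531]
tool_rot: [-0.0, 0.896, 0.443, -0.0]
contact_force: [0.4, -0.0, 0.3]
gripper_width: 1.002
grasp_force: 0.0
```

Run:
```python
from h import *
c=bot.read_camera("wrist"); np.save("pics/w1.npy",c,allow_pickle=True)
print(blob(c["img"],"red"),c["eye"]); cv2.imwrite("pics/w1.png",c["img"][:,:,::-1])
s=bot.read_camera("side");print(blob(s["img"],"red"))
o=bot.get_obs();print(o["t"],o["q"],o["eef_pos"],R.from_quat(o["tool_rot"][[1,2,3,0]]).as_matrix().round(3).tolist())
for n,p in(("knob",(.5166,.2174,.1235)),("hinge",(.551,.2615,.123)),("spin105",(.508,.205,.105))): print(n,proj(c,p).round(1))
```

```text
[([62.1, 79.1], [28, 41, 71, 73, 2130]), ([327.7, 196.2], [317, 187, 22, 21, 291])] [0.56594608 0.28258342 0.37434196]
[([334.9, 286.9], [326, 278, 18, 19, 248])]
1.75 [-0.92177787  0.31170092  0.50759227  1.85917151 -0.17699476  1.01540215
 -0.99263068] [0.51602121 0.21982777 0.25311205] [[0.607, 0.795, -0.001], [0.795, -0.607, 0.0], [-0.0, -0.001, -1.0]]
knob [324.9 197.6]
hinge [325.6 134.2]
spin105 [325.6 206.5]
```

View pics/w1.png

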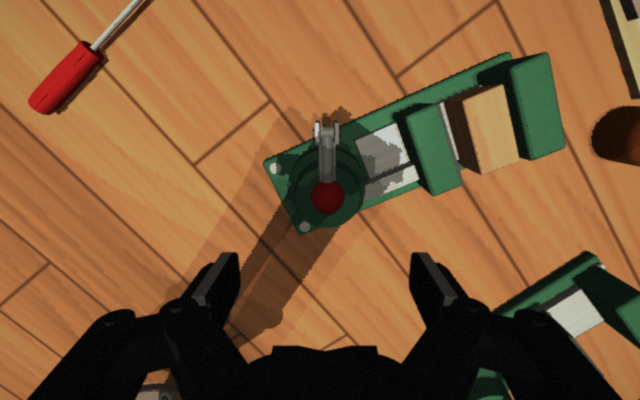

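Run:
```python
from h import *
C={n:np.load(f"pics/{n}.npy",allow_pickle=True).item() for n in("scene","side","w1")}
k=tri([ray(C["scene"],428.7,168.1),ray(C["side"],334.9,286.6),ray(C["w1"],327.7,196.2)]);print(k)
def z(u,v,h): e,d=ray(C["w1"],u,v); return e+d*(h-e[2])/d[2]
a,b=z(265,160,.012),z(510,52,.012);d=b-a;print("xdir",np.degrees(np.arctan2(d[1],d[0])),a,b,np.linalg.norm(d))
h=z(327,131,.125);d=h-z(327.7,196.2,.123);print("hinge",h,np.degrees(np.arctan2(d[1],d[0])),np.linalg.norm(d[:2]))
for p in ((275,168),(305,227)): print("screw",z(*p,.014))
```

```text
(array([0.51780801, 0.21715194, 0.12350548]), [np.float64(0.0010509481302934708), np.float64(0.001288449419830009), np.float64(0.0016234551352708616)])
xdir -13.984767839230681 [0.4653553  0.27286463 0.012     ] [0.76264799 0.19882518 0.012     ] 0.30637359166914785
hinge [0.55364862 0.2630081  0.125     ] 53.401821866193345 0.05754350356070466
screw [0.46920549 0.2577017  0.014     ]
screw [0.44903739 0.17232398 0.014     ]
```

Request:
jog_arm(
  deltas=[
    [0.0018,-0.0026,-0.03,0,0,0,1],
    [0,0,-0.035,0,0,0,1],
    [0,0,-0.03,0,0,0,0.8],
    [0,0,-0.018,0,0,0,0.6],
    [0,0,-0.009,0,0,0,0.55],
    [0,0,0,0,0,0,0.5],
    [0,0,0,0,0,0,0.5],
  ],
  newtons=30,
)

```text
t: 2.45
eef_pos: [0.519, 0.2163, 0.1321]
tool_rot: [-0.0, 0.897, 0.442, 0.001]
contact_force: [0.2, 0.6, 0.3]
gripper_width: 0.496
grasp_force: 0.0
```

Request:
jog_arm(
  deltas=[
    [0,0,0,0,0,0,0.3],
    [0,0,0,0,0,0,0.2],
    [0,0,0,0,0,0,0.1],
    [0,0,0,0,0,0,0.1],
    [0,0,0,0,0,0,0.1],
  ],
  newtons=30,
)

```text
t: 2.95
eef_pos: [0.5182, 0.217, 0.1322]
tool_rot: [-0.001, 0.897, 0.443, 0.0]
contact_force: [-5.5, 3.4, 6.1]
gripper_width: 0.324
grasp_force: 29.4
```

Request:
jog_arm(
  deltas=[
    [-0.0008,0.0006,0,0,0,0,0.45],
    [0,0,-0.0025,0,0,0,0.45],
    [0,0,-0.0025,0,0,0,0.45],
    [0,0,0,0,0,0,0.2],
    [0,0,0,0,0,0,0.1],
    [0,0,0,0,0,0,0.1],
    [0,0,0,0,0,0,0.1],
    [0,0,0,0,0,0,0.1],
  ],
  newtons=35,
)

```text
t: 3.75
eef_pos: [0.5173, 0.2162, 0.1261]
tool_rot: [-0.0, 0.897, 0.442, -0.0]
contact_force: [-3.3, 1.2, -1.0]
gripper_width: 0.329
grasp_force: 34.5
```

Request:
jog_arm(
  deltas=[
    [0.0004,0.0005,0.0088,0,0,0,0.1],
    [0.0012,0.0016,0.0086,0,0,0,0.1],
    [0.002,0.0027,0.0081,0,0,0,0.1],
    [0.0028,0.0037,0.0075,0,0,0,0.1],
    [0.0035,0.0045,0.0067,0,0,0,0.1],
  ],
)

```text
t: 4.25
eef_pos: [0.5277, 0.2301, 0.1669]
tool_rot: [-0.0, 0.897, 0.442, 0.0]
contact_force: [-2.3, 3.0, -5.1]
gripper_width: 0.328
grasp_force: 34.7
```

Request:
jog_arm(
  deltas=[
    [0.004,0.0053,0.0057,0,0,0,0.1],
    [0.0045,0.006,0.0046,0,0,0,0.1],
    [0.0049,0.0065,0.0034,0,0,0,0.1],
    [0.0052,0.0068,0.002,0,0,0,0.1],
    [0.0053,0.007,0.0007,0,0,0,0.1],
    [0.0006,0.0008,0,0,0,0,0.1],
    [0,0,0,0,0,0,0.1],
    [0,0,0,0,0,0,0.1],
  ],
)

```text
t: 5.05
eef_pos: [0.5522, 0.2605, 0.1821]
tool_rot: [0.001, 0.897, 0.442, -0.001]
contact_force: [-3.4, -2.5, -1.1]
gripper_width: 0.327
grasp_force: 35.5
```

Run:
```python
from h import *
s=bot.read_camera("side");c=bot.read_camera("scene")
print(blob(s["img"],"red"),blob(c["img"],"red"))
cv2.imwrite("pics/up.png",np.hstack([cv2.resize(x,(400,400)) for x in (s["img"][210:370,240:400],c["img"][100:260,360:520])])[:,:,::-1])
o=bot.get_obs();print(o["eef_pos"],o["contact_force"],o["q"],proj(s,(.5517,.2617,.179)),proj(c,(.5517,.2617,.179)))
```

```text
[([301.4, 284.0], [296, 275, 11, 19, 172])] [([469.0, 154.7], [465, 147, 8, 15, 75]), ([531.9, 171.7], [521, 157, 24, 32, 352])]
[0.5521762  0.26059044 0.18215459] [-4.07163054 -3.29519937 -2.6332525 ] [-0.89138346  0.47929344  0.46702828  1.8067037  -0.26291797  0.91871498
 -0.96447632] [306.38724984 282.91139854] [463.57602216 154.03404404]
```

View pics/up.png

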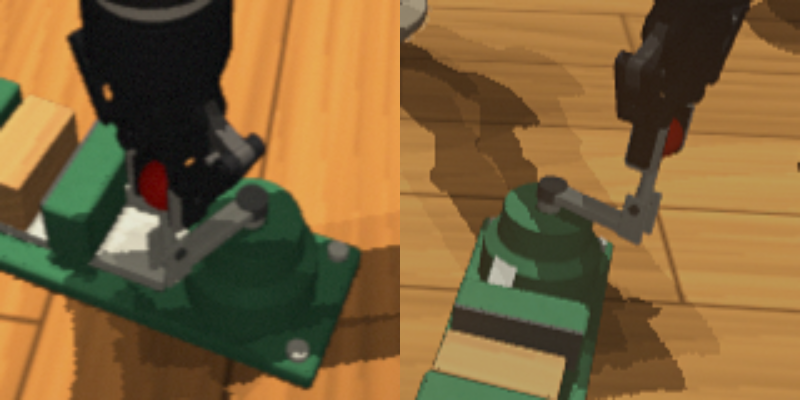

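```bash
python3 -c "
import numpy as np
t=np.radians(52-6.5*np.arange(21));p=np.c_[np.cos(t),np.sin(t)]*.0697
for i,d in enumerate(np.diff(p,axis=0)): print(i,(52-6.5*(i+1)),d.round(4),(p[i+1]+[.5093,.206]).round(4))"
```

```text
0 45.5 [ 0.0059 -0.0052] [0.5582 0.2557]
1 39.0 [ 0.0053 -0.0058] [0.5635 0.2499]
2 32.5 [ 0.0046 -0.0064] [0.5681 0.2434]
3 26.0 [ 0.0039 -0.0069] [0.5719 0.2366]
4 19.5 [ 0.0031 -0.0073] [0.575  0.2293]
5 13.0 [ 0.0022 -0.0076] [0.5772 0.2217]
6 6.5 [ 0.0013 -0.0078] [0.5786 0.2139]
7 0.0 [ 0.0004 -0.0079] [0.579 0.206]
8 -6.5 [-0.0004 -0.0079] [0.5786 0.1981]
9 -13.0 [-0.0013 -0.0078] [0.5772 0.1903]
10 -19.5 [-0.0022 -0.0076] [0.575  0.1827]
11 -26.0 [-0.0031 -0.0073] [0.5719 0.1754]
12 -32.5 [-0.0039 -0.0069] [0.5681 0.1686]
13 -39.0 [-0.0046 -0.0064] [0.5635 0.1621]
14 -45.5 [-0.0053 -0.0058] [0.5582 0.1563]
15 -52.0 [-0.0059 -0.0052] [0.5522 0.1511]
16 -58.5 [-0.0065 -0.0045] [0.5457 0.1466]
17 -65.0 [-0.007  -0.0037] [0.5388 0.1428]
18 -71.5 [-0.0073 -0.0029] [0.5314 0.1399]
19 -78.0 [-0.0076 -0.0021] [0.5238 0.1378]
```

Request:
jog_arm(
  deltas=[
    [0.0059,-0.0052,0,0,0,0.05,0.1],
    [0.0053,-0.0058,0,0,0,0.05,0.1],
    [0.0046,-0.0064,0,0,0,0.05,0.1],
    [0.0039,-0.0069,0,0,0,0.05,0.1],
    [0.0031,-0.0073,0,0,0,0.05,0.1],
    [0,0,0,0,0,0,0.1],
  ],
)

```text
t: 5.75
eef_pos: [0.5751, 0.2289, 0.1822]
tool_rot: [0.0, 0.835, 0.55, -0.0]
contact_force: [-3.2, -2.5, -2.5]
gripper_width: 0.328
grasp_force: 35.3
```

Request:
jog_arm(
  deltas=[
    [0.0022,-0.0076,0,0,0,0.05,0.1],
    [0.0013,-0.0078,0,0,0,0.05,0.1],
    [0.0004,-0.0079,0,0,0,0.05,0.1],
    [-0.0004,-0.0079,0,0,0,0.05,0.1],
    [-0.0013,-0.0078,0,0,0,0.05,0.1],
    [0,0,0,0,0,0,0.1],
  ],
)

```text
t: 6.35
eef_pos: [0.5777, 0.1908, 0.1823]
tool_rot: [0.0, 0.76, 0.65, 0.001]
contact_force: [-0.3, -0.8, -6.7]
gripper_width: 0.326
grasp_force: 35.1
```

Request:
jog_arm(
  deltas=[
    [-0.0022,-0.0076,0,0,0,0.05,0.1],
    [-0.0031,-0.0073,0,0,0,0.05,0.1],
    [-0.0039,-0.0069,0,0,0,0.05,0.1],
    [-0.0046,-0.0064,0,0,0,0.05,0.1],
    [-0.0053,-0.0058,0,0,0,0.05,0.1],
    [0,0,0,0,0,0,0.1],
  ],
)

```text
t: 6.95
eef_pos: [0.5583, 0.1566, 0.1823]
tool_rot: [0.0, 0.674, 0.739, 0.0]
contact_force: [1.1, -2.5, -7.2]
gripper_width: 0.328
grasp_force: 35.2
```

Request:
jog_arm(
  deltas=[
    [-0.0059,-0.0052,0,0,0,0.05,0.1],
    [-0.0065,-0.0045,0,0,0,0.05,0.1],
    [-0.007,-0.0037,0,0,0,0.05,0.1],
    [0,0,0,0,0,0.05,0.1],
  ],
)

```text
t: 7.35
eef_pos: [0.5386, 0.1435, 0.1823]
tool_rot: [0.0, 0.596, 0.803, -0.0]
contact_force: [-0.6, -1.8, -7.5]
gripper_width: 0.325
grasp_force: 35.5
```

Request:
jog_arm(
  deltas=[
    [-0.0024,-0.001,0,0,0,0,0.1],
    [-0.0024,-0.001,0,0,0,0,0.1],
    [-0.0024,-0.0009,0,0,0,0,0.1],
    [0,0,0,0,0,0,0.1],
  ],
)

```text
t: 7.75
eef_pos: [0.5313, 0.1407, 0.1823]
tool_rot: [0.0, 0.596, 0.803, -0.0]
contact_force: [2.7, -1.0, -9.8]
gripper_width: 0.33
grasp_force: 35.4
```

Request:
jog_arm(
  deltas=[
    [-0.0019,-0.0006,-0.001,0,0,0,0.1],
    [-0.0019,-0.0006,0,0,0,0,0.1],
    [0,0,0,0,0,0,0.1],
  ],
)

```text
t: 8.05
eef_pos: [0.5289, 0.1401, 0.1822]
tool_rot: [0.001, 0.596, 0.803, 0.002]
contact_force: [5.7, 1.0, -5.9]
gripper_width: 0.331
grasp_force: 35.6
```

Request:
jog_arm(
  deltas=[
    [-0.002,-0.0006,0,0,0,0,0.1],
    [-0.002,-0.0005,0,0,0,0,0.1],
    [0,0,0,0,0,0,0.1],
  ],
)

```text
t: 8.35
eef_pos: [0.5275, 0.1397, 0.1824]
tool_rot: [0.003, 0.596, 0.803, 0.004]
contact_force: [14.7, 2.2, -14.6]
gripper_width: 0.325
grasp_force: 35.5
```

Request:
jog_arm(
  deltas=[
    [-0.0015,-0.0004,0,0,0,0,0.1],
    [-0.0015,-0.0004,0,0,0,0,0.1],
    [0,0,0,0,0,0,0.1],
    [0,0,0,0,0,0,0.1],
  ],
  newtons=50,
)

```text
t: 8.75
eef_pos: [0.5265, 0.1395, 0.1826]
tool_rot: [0.004, 0.595, 0.803, 0.005]
contact_force: [20.9, 3.7, -19.9]
gripper_width: 0.323
grasp_force: 50.6
```

Run:
```python
from h import *
s=bot.read_camera("side");c=bot.read_camera("scene")
np.save("pics/s2.npy",s,allow_pickle=True);np.save("pics/c2.npy",c,allow_pickle=True)
cv2.imwrite("pics/cl.png",np.hstack([cv2.resize(x,(400,400)) for x in (s["img"][220:380,200:360],c["img"][140:300,350:510])])[:,:,::-1])
o=bot.get_obs();print(o["t"],o["eef_pos"],o["contact_force"],o["q"],o["tool_rot"])
```

```text
8.85 [0.52648484 0.13956043 0.18265213] [ 21.11838787   4.76046325 -19.36721342] [-0.58543661  0.34464715  0.25938556  1.96161759 -0.11549151  0.83567543
  0.03077906] [0.00428658 0.59549757 0.80332809 0.00531583]
```

View pics/cl.png

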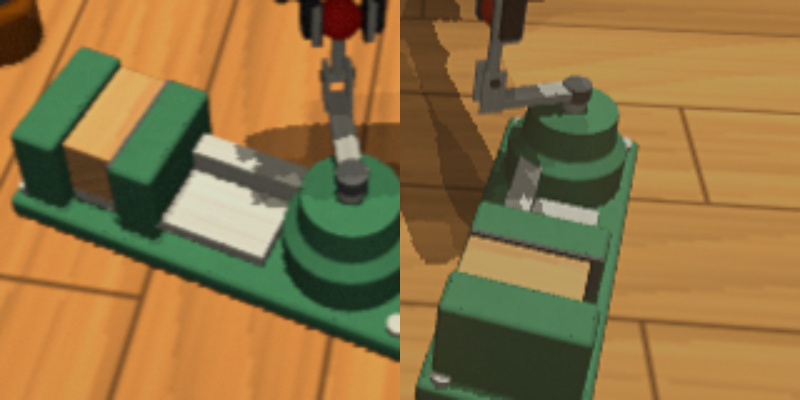

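Request:
jog_arm(
  deltas=[
    [0.002,0.0005,0,0,0,0,0.1],
    [0.0015,0.0005,0,0,0,0,0.1],
    [0,0,0,0,0,0,0.1],
  ],
  newtons=35,
)

```text
t: 9.15
eef_pos: [0.5277, 0.1399, 0.1824]
tool_rot: [0.003, 0.596, 0.803, 0.003]
contact_force: [12.9, 2.0, -12.1]
gripper_width: 0.322
grasp_force: 50.9
```

Request:
jog_arm(
  deltas=[
    [-0.0023,0.0084,-0.0007,0,0,0,0.1],
    [-0.0023,0.0082,-0.002,0,0,0,0.1],
    [-0.0022,0.0078,-0.0034,0,0,0,0.1],
    [-0.002,0.0072,-0.0046,0,0,0,0.1],
    [0,0,0,0,0,0,0.1],
  ],
)

```text
t: 9.65
eef_pos: [0.5189, 0.1701, 0.1712]
tool_rot: [0.003, 0.596, 0.803, 0.002]
contact_force: [13.4, -3.0, -11.5]
gripper_width: 0.316
grasp_force: 50.9
```

Request:
jog_arm(
  deltas=[
    [-0.0018,0.0064,-0.0057,0,0,0,0.1],
    [-0.0015,0.0055,-0.0067,0,0,0,0.1],
    [-0.0012,0.0044,-0.0075,0,0,0,0.1],
    [-0.0009,0.0032,-0.0081,0,0,0,0.1],
    [0,0,0,0,0,0,0.1],
  ],
)

```text
t: 10.15
eef_pos: [0.5136, 0.1889, 0.1436]
tool_rot: [0.003, 0.596, 0.803, 0.002]
contact_force: [9.7, -4.0, -4.1]
gripper_width: 0.32
grasp_force: 51.5
```

Request:
jog_arm(
  deltas=[
    [-0.0005,0.002,-0.0086,0,0,0,0.1],
    [-0.0002,0.0007,-0.0088,0,0,0,0.1],
    [0,0,0,0,0,0,0.1],
    [0,0,0,0,0,0,0.1],
  ],
)

```text
t: 10.55
eef_pos: [0.513, 0.1916, 0.1269]
tool_rot: [0.003, 0.596, 0.803, 0.002]
contact_force: [8.4, -4.1, -1.8]
gripper_width: 0.319
grasp_force: 51.8
```

Request:
jog_arm(
  deltas=[
    [0.0005,0,-0.001,0,0,0,0.1],
    [0.0005,0.0002,-0.001,0,0,0,0.1],
    [0,0,0,0,0,0,0.1],
    [0,0,0,0,0,0,0.1],
  ],
)

```text
t: 10.95
eef_pos: [0.5133, 0.1916, 0.1256]
tool_rot: [0.002, 0.596, 0.803, 0.002]
contact_force: [4.5, -5.3, 6.0]
gripper_width: 0.321
grasp_force: 52.3
```

Against the folded rest (Fz +6). Release and rise.

Request:
jog_arm(
  deltas=[
    [0,0,0,0,0,0,0.5],
    [0,0,0,0,0,0,0.7],
    [0,0,0,0,0,0,0.8],
    [0,0,0,0,0,0,0.8],
    [0,0,0.02,0,0,0,0.8],
    [0,0,0.03,0,0,0,0.8],
    [0,0,0.04,0,0,0,0.8],
    [0,0,0.04,0,0,0,0.8],
    [0,0,0,0,0,0,0.8],
    [0,0,0,0,0,0,0.8],
  ],
)

```text
t: 11.95
eef_pos: [0.5104, 0.1931, 0.254]
tool_rot: [0.0, 0.595, 0.803, 0.001]
contact_force: [-0.7, 0.6, -0.2]
gripper_width: 0.802
grasp_force: 0.0
```

Run:
```python
from h import *
s=bot.read_camera("side");c=bot.read_camera("scene");w=bot.read_camera("wrist")
for x in (s,c,w): print([b for b in blob(x["img"],"red")])
cv2.imwrite("pics/end.png",np.hstack([cv2.resize(s["img"][220:380,200:360],(400,400)),cv2.resize(w["img"][60:260,200:400],(400,400))])[:,:,::-1])
a=np.radians(-74.6);k=np.array([.5093+.014*np.cos(a),.206+.014*np.sin(a),.123])
for x in (s,c,w): print(proj(x,k).round(1))
o=bot.get_obs();print(o["t"],o["eef_pos"],o["contact_force"])
```

```text
[([339.2, 275.2], [331, 266, 17, 19, 242])]
[([532.1, 171.7], [521, 157, 24, 32, 346]), ([415.3, 166.6], [408, 159, 15, 16, 177])]
[([328.7, 196.7], [317, 185, 25, 25, 447])]
[339.6 274.4]
[415.  166.7]
[326.6 195.8]
12.1 [0.50926003 0.19247201 0.25182683] [-0.50931243  0.17790492  0.31870509]
```

View pics/end.png

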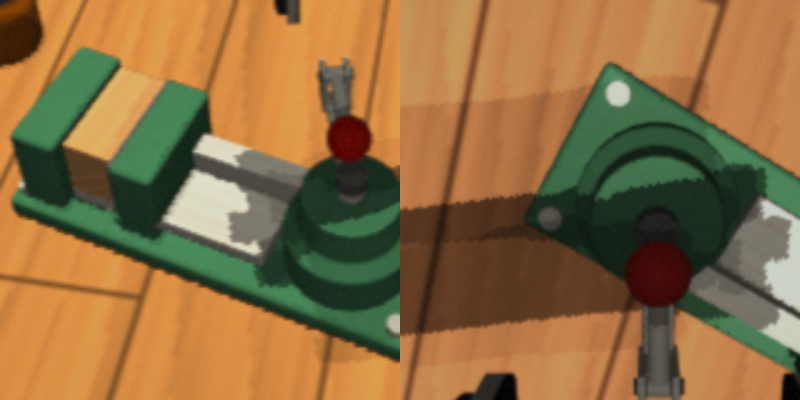

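The knob sits at its folded spot in all three views (within about 2 px of where it should be), and the block is held between the jaws. The gripper is clear of everything, so I'm handing in.

```bash
python3 -c "
from station import bot
print(bot.hand_in())"
```

```text
the job is handed in; nothing more can be done
None
```

The red-knobbed vice's handle was swung upright, cranked clockwise to its hard stop (about 2.6 rad, roughly 21 N at the knob) with the block between the jaws, then folded flat again; the blue-knobbed vice was not touched, and I handed in at about 12 s of the 48 s, with no verdict returned.

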